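Bring a bench variable transformer up to its set mark

TASK

Bring the bench's variable transformer up safely: first turn its big dial anticlockwise all the way down to its stop, and with the dial down there press the round start button fully in and let it go. Then turn the dial up clockwise until its pointed toe lines up with the raised steel index tab on the scale, and leave it there with your hand off it. Do not shift the index tab or the other things on the bench, and never press the button while the dial is turned up.

Things in the scene. Friction and masses are not known exactly. Their poses are not given: they have to be found in the camera images.
- unit: White wedge-shaped variable transformer, 240 x 240 mm, fixed to the bench, 31 mm high at its low front edge, 119 mm at the back. Its sloping top is the aluminium control panel, leaning 0.35 rad (20 degrees) towards the low front. Origin at the centre of its underside; x points from the low front to the back, y to its left side, z up.
- dial (a joint): Big black dial, its axis square to the panel. Round skirt 80 mm across, top 10 mm above the panel; across it a straight grip bar 62 mm long, 20 mm thick, top 48 mm above the panel, with a low pointed toe and a white line on it at one end. Value in rad: 0 at the lower stop, growing clockwise seen facing the panel, to 5.0. Turns stiffly (0.12 N m), stays where left; needs more than one grasp.
- dial_grip (a point): Point on the dial's axis (45 mm left of the panel's middle), 35 mm above the panel, in the middle of the grip bar (fingertips 19 mm past it end 6 mm above the skirt). It turns with the dial: its x axis points along the bar to the pointed toe, z is the dial's axis, pointing out of the panel, y crosses the bar.
- dial_pointer (a point): Tip of the dial's pointed toe, 44 mm from the axis, 10 mm above the panel; turns with the dial.
- index_tab (a joint): Raised dark steel tab, 21 x 10 mm and 9 mm high, pointed inwards, that can be moved stiffly round the outside of the dial (48 to 69 mm from the axis). Its value has the same zero and direction as the dial's: the toe points at the tab when both values are equal.
- index_tip (a point): Point just inside the tab, 44 mm from the dial's axis and 10 mm above the panel: the toe's tip comes here when the dial is on the mark.
- start (a joint): Round grey spring button, 34 mm across, in a black collar 50 mm across on the same panel, to the right of the dial seen from the unit's low front, 121 mm from the dial's axis. Value in m: 0 out, 0.006 fully in; fully in takes 5 N; it springs back.
- start_top (a point): Centre of the button's top face, 23 mm above the panel when out; z points out of the panel. The button moves along -z.
- multimeter: Bystander: yellow multimeter lying flat, 190 x 90 x 42 mm, loose. Origin at the centre of its underside.
- drive_board: Bystander: opened hard disk (147 x 102 mm) on a wooden board 200 x 130 mm, 46 mm high in all, loose. Origin at the centre of its underside.
- tip_pot: Bystander: black pot, 68 mm across, 68 mm high with its ball of brass wool, loose. Origin at the centre of its underside.

How it is judged:
By the outcome, as a careful person would: the job done as asked, in the order asked, and still so for the second after the job is handed in, with the robot touching nothing.
It also fails if it takes over 69 s, if anything falls off the work surface, if the arm or the gripper's body presses on something with over 40 N, if the wrist force passes 120 N, or if a joint passes its speed limit or range.

ROBOT

A 6-joint arm with a two-finger parallel gripper is mounted at the origin on the work surface. World frame = base frame: x ahead of the robot, y to its left, z up, the work surface at z = 0. Lengths are in m, angles in rad, forces in N, time in s.
With the tool pointing down it reaches from about 0.375 to 0.9 m from the base axis. Payload 3.1 kg.
Tool frame: the origin (TCP) lies at the very end of the fingers, on their centre line; the grasp point (between the pads) lies 19 mm behind it; z points along the fingers, y is the line along which they close (so a half turn about z gives the same grasp; the last joint's range is limited). The gripper opens to 85 mm and grips with 20 to 120 N. Pads are 22 mm wide; open, the fingers measure 114 mm over their backs; the gripper's body (76 mm by 85 mm) begins 54 mm behind the grasp point. The pads swing forward as they close: fully open they stand 13 mm farther back than shut.
Start: joints at [-1.508, 0.527, 1.433, -0, 1.181, -0.178], TCP at [0.149, -0.607, 0.231] pointing down, gripper open.
Joint ranges: [-3.08, 3.08], [-0.75, 2.2], [0.22, 2.44], [-1.43, 4.57], [0, 2.65], [-2.85, 2.85]. Speed limits (rad/s): [2.79, 2.79, 3.14, 3.14, 3.14, 3.14].

INTERFACE

Orientations are given as a unit quaternion [x, y, z, w].
In Python, from station import manip, vision gives the robot as it stands.
- The arm moves only by the tool drive_tool, never from a script. Its argument "deltas" is a list that holds one entry, the list of rows, each a list of 4 numbers: the shift along the tool's x, y, z in mm, then the turn about the tool's z in rad. A call has 1 to 5 rows; each row is the pose to reach, as a shift and turn from the pose commanded when the call began, along the tool's axes at that moment; what a row does not reach only later rows make up. A row lasts 1/12 s, in which the tool goes at most 41.7 mm and 7.16 degrees, less where a joint would pass 70% of its speed; a pose out of reach is approached as far as the arm can. A call with a gripper value outside its range is refused whole. "jaw" is the finger opening in mm, from 0 to 85.4, set as the call begins (left out, the last holds). The fingers move at their own pace and stop on an object; "force" is the grip in N (left out, the last holds). Time passes only in rows, so rows that repeat a pose let the fingers close. It gives the time, the measured TCP pose, the force, the opening and the grip force at its end, in the units of the state.
- manip.sense(): the state, without advancing time (a new reading comes with each control period).
- vision.snapshot(name): name is "side" or "top" or "wrist"; returns the picture (420x560x3 uint8, red, green, blue); there is no depth.
- vision.camera_model(name): a dict with "camera_matrix" (3x3 intrinsics, pixels), "rvec" (rotation vector, rad) and "tvec" (3), from world to camera coordinates, as OpenCV has them. Camera axes: x right, y down, z forward; pixel columns grow to the right and rows downward; lengths in m; the calibration is good to about 2 mm. A picture is of the moment at which its call begins: read the wrist's pose just before it. camera_model takes no time and is no camera call; for the wrist camera it gives the pose at the moment of the call.
- manip.sign_off(): hands the job in; it is judged then, once.
The state is a dict: "t": time; "q": joint angles; "qd": joint speeds; "tau": joint torques, N m; "tcp_pos": TCP position; "tool_rot": TCP orientation; "force": force on the tool from outside, world axes, zero at the start; "ft_torque": the same for the moment, N m; "finger_gap": opening from 0.0 (shut) to 1.0 (fully open); "gripper_force": force on a finger pad.
Only numpy, scipy, OpenCV 4.12 (cv2) and the standard library are available. Lean on these libraries where they do the work, as an engineer would, in place of code of your own. Each camera call takes 0.05 s, during which the arm holds its last target. There are 200 camera calls.

## Working session

There is one attempt and no reset: what is moved stays moved. The work goes in short steps, Python scripts to look and compute and a tool call to move; the robot and the scene stay as the last step left them, time stands still between calls to the robot, and variables do not carry over. Pictures are saved under pics/ and viewed, at most 10 in all, crops included, and the job is handed in when it is done.

Besides the shell and the picture viewer there is one more tool, called by a JSON object that holds its "name" and its "arguments", one argument or row to a line. drive_tool: Moves the arm, as the interface text tells. Its arguments: {"type":"object","properties":{"deltas":{"type":"array"},"jaw":{"type":"number"},"force":{"type":"number"}},"required":["deltas"]}

```bash
mkdir -p pics; python3 - <<'E'
from station import manip, vision
import cv2,numpy as np
for n in("side","top"):
    im=vision.snapshot(n); cv2.imwrite(f"pics/{n}0.png",im[:,:,::-1])
    m=vision.camera_model(n); print(n,{k:np.round(v,4).tolist() for k,v in m.items()})
s=manip.sense(); print(s)
E
```

```text
side {'camera_matrix': [[496.9946, 0.0, 281.7704], [0.0, 496.9946, 205.2668], [0.0, 0.0, 1.0]], 'rvec': [0.5933, -2.5824, 1.2764], 'tvec': [0.4188, 0.1917, 1.142]}
top {'camera_matrix': [[451.1591, 0.0, 283.4269], [0.0, 451.1591, 215.4204], [0.0, 0.0, 1.0]], 'rvec': [2.1773, -2.1477, 0.1165], 'tvec': [0.0014, 0.4741, 1.211]}
{'t': 0.1, 'q': array([-1.50848419e+00,  5.28383229e-01,  1.43378894e+00,  4.24416631e-05,
        1.18138807e+00, -1.78511604e-01]), 'qd': array([-0.00144547, -0.00183929, -0.00349449, -0.0012947 , -0.00107854,
       -0.00018622]), 'tau': array([-1.06857383e-04, -4.43305027e+01, -1.78586930e+01, -2.36166288e-04,
        3.91411566e-03, -2.51164755e-05]), 'tcp_pos': array([ 0.14905639, -0.60630087,  0.23042061]), 'tool_rot': array([ 9.92759735e-01,  1.20113030e-01,  7.67168017e-05, -9.80989710e-04]), 'force': array([ 0.42503713,  0.57211808, -0.0037768 ]), 'ft_torque': array([-0.00288072,  0.01075014, -0.00423221]), 'gripper_force': 0.0, 'finger_gap': 0.9974309944778852}
```

View pics/side0.png

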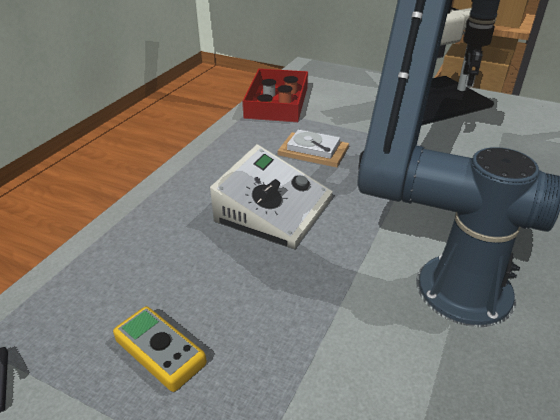

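View pics/top0.png

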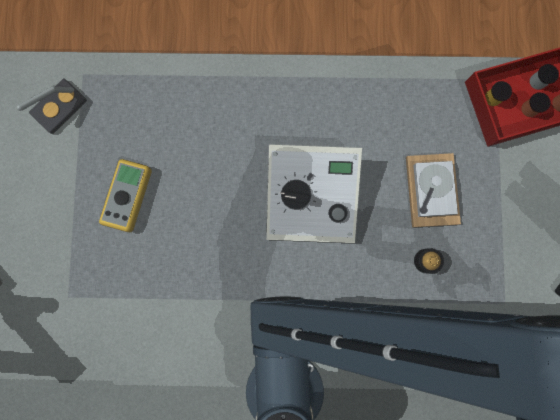

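The top view shows the unit at about (315,194) with its low front towards the robot. The dial is at (295,194) with its toe pointing left, the tab is near (311,177) and the button is at (338,213). I'll zoom in on both views.

```bash
python3 - <<'E'
import cv2,numpy as np
a=cv2.imread("pics/top0.png")[138:250,260:372]; b=cv2.imread("pics/side0.png")[140:252,205:337]
a=cv2.resize(a,None,fx=3,fy=3,interpolation=cv2.INTER_CUBIC); b=cv2.resize(b,None,fx=3,fy=3,interpolation=cv2.INTER_CUBIC)
cv2.imwrite("pics/z.png",np.hstack([a,b]))
E
```

```text
(no output)
```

View pics/z.png

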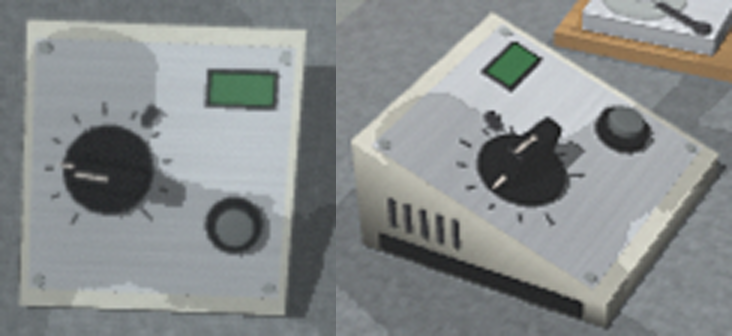

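The top crop shows the unit corners at (27,20), (306,30), (287,314) and (20,303), the skirt centre at (108,169), the button at (235,224) and the tab at (151,115). The side crop shows the same features. Next I'll fit the unit's x, y and yaw to these.

```bash
cat > h.py <<'E'
from station import manip, vision
import cv2,numpy as np
from scipy.optimize import least_squares
from scipy.spatial.transform import Rotation as R
A=0.35
n=np.array([-np.sin(A),0,np.cos(A)]); up=np.array([np.cos(A),0,np.sin(A)]); left=np.array([0,1.,0])
def proj(m,P): return cv2.projectPoints(np.atleast_2d(P).astype(float),np.array(m["rvec"]),np.array(m["tvec"]),np.array(m["camera_matrix"]),None)[0][:,0]
def ray(m,uv):
    Rm=cv2.Rodrigues(np.array(m["rvec"]))[0]; d=Rm.T@np.linalg.inv(m["camera_matrix"])@np.array([*uv,1.]); return -Rm.T@np.array(m["tvec"]),d
def pan(a,b,h): return np.array([0,0,.075])+a*up+b*left+h*n   # unit frame: upslope,left,height
def W(p,P): return R.from_euler("z",p[2]).apply(np.atleast_2d(P))+[p[0],p[1],0]
def onpanel(p,m,uv,h):   # pixel -> (a,b) relative to dial axis on plane h above panel
    r=R.from_euler("z",-p[2]); o,d=ray(m,uv); o=r.apply(o-[p[0],p[1],0])-pan(0,0,h); d=r.apply(d)
    q=o-d*(o@n)/(d@n); return q@up, q@left-.045
E
python3 - <<'E'
from h import *
t,s=vision.camera_model("top"),vision.camera_model("side")
C=np.array([[.12,.12,.119],[.12,-.12,.119],[-.12,-.12,.031],[-.12,.12,.031]])
zt=lambda L:np.array(L)/3.+[260-.33,138-.33]; zs=lambda L:np.array(L)/3.+[205-.33,140-.33]
ct=zt([[27,20],[306,30],[287,314],[20,303]]); cs=zs([[16,142],[154,12],[384,155],[264,305]])
dt=zt([[108,169]]); bt=zt([[235,224]]); bs=zs([[292,120]])
def f(p):
    b=pan(p[3],p[4],.023); d=pan(0,.045,.010)
    return np.concatenate([(proj(t,W(p,C))-ct).ravel(),(proj(s,W(p,C))-cs).ravel(),(proj(t,W(p,d))-dt).ravel(),(proj(t,W(p,b))-bt).ravel(),(proj(s,W(p,b))-bs).ravel()])
r=least_squares(f,[.53,-.05,0,-.03,-.06]); p=r.x; print(p.round(4)); print(f(p).reshape(-1,2).round(1).tolist())
print("btn dist",np.hypot(p[3],p[4]-.045)); np.save("p.npy",p)
print("axis10",W(p,pan(0,.045,.01)),"grip",W(p,pan(0,.045,.035)),"btn",W(p,pan(p[3],p[4],.023)))
for nm,uv,h in[("toe",[66,167],.01),("tab",[151,115],.009)]:
    a,b=onpanel(p,t,zt([uv])[0],h); print(nm,a,b,"cw-from-up deg",np.degrees(np.arctan2(-b,a)))
st=manip.sense(); print("tool axes",R.from_quat(st["tool_rot"]).as_matrix().round(3).tolist())
E
```

```text
[ 0.5248 -0.0694 -0.0261 -0.0439 -0.0672]
[[0.3, 0.0], [0.3, 0.2], [-0.7, 0.4], [-0.1, 0.5], [-1.0, -0.7], [-0.0, -0.1], [-1.5, -0.6], [0.6, -0.2], [0.2, 0.8], [0.0, 1.6], [-1.3, -0.9]]
btn dist 0.12052407460110652
axis10 [[ 0.5225075  -0.02430431  0.08439373]] grip [[ 0.51393796 -0.024081    0.10787804]] btn [[ 0.47385918 -0.13530084  0.08153622]]
toe 0.0024378174880398664 0.03747495802473236 cw-from-up deg -86.27804449150776
tab 0.050999129250630756 -0.034542274716278194 cw-from-up deg 34.110219956691466
tool axes [[0.971, 0.238, -0.0], [0.238, -0.971, 0.002], [0.0, -0.002, -1.0]]
```

{"name": "drive_tool", "arguments": {
  "deltas": [
    [[40,-39,0,-0.12],[80,-78,0,-0.24],[120,-117,0,-0.36],[150,-146,0,-0.48],[180,-175,0,-0.6]]
  ],
  "jaw": 30
}}

```text
t: 0.52
tcp_pos: [0.2599, -0.4282, 0.2309]
tool_rot: [0.912, 0.41, 0.0, -0.0]
force: [0.4, -0.8, 0.1]
finger_gap: 0.357
gripper_force: 0.0
```

```bash
cat >> h.py <<'E'
def to(target,psi=None):
    s=manip.sense(); M=R.from_quat(s["tool_rot"]).as_matrix(); y=np.arctan2(M[1,0],M[0,0])
    d=M.T@(np.array(target)-s["tcp_pos"])*1000
    print("t",round(s["t"],2),"tcp",s["tcp_pos"].round(4),"psi",round(y,3),"q6",round(s["q"][5],3),"F",s["force"].round(1),"gap",round(s["finger_gap"]*85.4,1))
    print("delta",d.round(1),"turn",None if psi is None else round(-(psi-y),3))
E
python3 -c "
from h import *
to([.5157,-.0241,.231],1.48)"
```

```text
t 0.52 tcp [ 0.2599 -0.4282  0.2309] psi 0.846 q6 -0.524 F [ 0.4 -0.8  0.1] gap 30.5
delta [ 4.721e+02 -7.650e+01  3.000e-01] turn -0.634
```

{"name": "drive_tool", "arguments": {
  "deltas": [
    [[40,-7,0,-0.12],[80,-14,0,-0.24],[120,-20,0,-0.36],[160,-27,0,-0.48],[200,-34,0,-0.63]]
  ]
}}

```text
t: 0.93
tcp_pos: [0.368, -0.2566, 0.2312]
tool_rot: [0.748, 0.664, 0.0, -0.0]
force: [0.6, -0.7, 0.5]
finger_gap: 0.355
gripper_force: 0.0
```

{"name": "drive_tool", "arguments": {
  "deltas": [
    [[35,0,0,0],[35,0,0,0],[35,0,0,0]]
  ]
}}

```text
t: 1.18
tcp_pos: [0.3717, -0.2216, 0.2311]
tool_rot: [0.749, 0.663, -0.0, -0.001]
force: [-0.3, 0.0, -0.3]
finger_gap: 0.354
gripper_force: 0.0
```

```bash
python3 -c "
from h import *
to([.5157,-.0241,.231],1.48)"
```

```text
t 1.18 tcp [ 0.3717 -0.2216  0.2311] psi 1.45 q6 -0.676 F [-0.3  0.  -0.3] gap 30.3
delta [2.135e+02 1.191e+02 1.000e-01] turn -0.03
```

{"name": "drive_tool", "arguments": {
  "deltas": [
    [[35,20,0,0],[70,39,0,0],[105,59,0,0],[140,78,0,-0.01],[175,98,0,-0.02]]
  ]
}}

```text
t: 1.6
tcp_pos: [0.4922, -0.0625, 0.2313]
tool_rot: [0.744, 0.668, -0.0, 0.0]
force: [0.5, -0.7, -0.2]
finger_gap: 0.35
gripper_force: 0.0
```

{"name": "drive_tool", "arguments": {
  "deltas": [
    [[38,21,20,0],[38,21,35,-0.01],[38,21,35,-0.01],[38,21,35,-0.01]]
  ]
}}

```text
t: 1.93
tcp_pos: [0.5153, -0.0276, 0.1954]
tool_rot: [0.74, 0.673, -0.001, -0.001]
force: [-0.2, -0.9, 0.1]
finger_gap: 0.349
gripper_force: 0.0
```

```bash
python3 - <<'E'
from h import *
to([.5157,-.0241,.1032],1.48)
p=np.load("p.npy"); m=vision.camera_model("wrist"); im=vision.snapshot("wrist"); cv2.imwrite("pics/w1.png",im[:,:,::-1])
P=W(p,[pan(0,.045,.01),pan(0,.045,.048),pan(p[3],p[4],.023)]); print(proj(m,P).round(0).tolist())
E
```

```text
t 1.93 tcp [ 0.5153 -0.0276  0.1954] psi 1.475 q6 -0.174 F [-0.2 -0.9  0.1] gap 29.8
delta [ 3.5  0.3 92.2] turn -0.005
[[290.0, 204.0], [269.0, 220.0], [240.0, 348.0]]
```

View pics/w1.png

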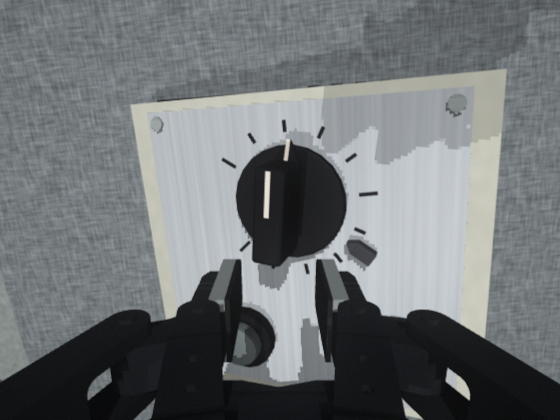

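The wrist view shows the skirt centre at (291,201), 3 px from the fit. The toe tip is at (288,142), the tab tip is near (347,240), and the scale gap is on the downslope (left) side. I'll straddle the bar as a loose fork.

```bash
python3 - <<'E'
from h import *
p=np.load("p.npy"); m=vision.camera_model("wrist")
for nm,uv,h in[("c",(291,201),.01),("toe",(288,141),.01),("tab tip",(346,241),.009),("tab outer",(374,260),.009),("tick0",(228,163),0),("tickN",(245,245),0)]:
    a,b=onpanel(p,m,uv,h); print(nm,round(a,4),round(b,4),np.degrees(np.arctan2(-b,a)).round(1))
to([.5126,-.0241,.103],1.5)
E
```

```text
c 0.0017 0.0016 -43.5
toe 0.0023 0.0423 -86.9
tab tip 0.0388 -0.0259 33.7
tab outer 0.0571 -0.0383 33.8
tick0 -0.0491 0.0275 -150.8
tickN -0.0418 -0.0366 138.8
t 1.98 tcp [ 0.5156 -0.0282  0.1962] psi 1.474 q6 -0.174 F [-0.5  0.  -0. ] gap 30.1
delta [ 3.8 -3.3 93.2] turn -0.026
```

{"name": "drive_tool", "arguments": {
  "deltas": [
    [[3,0,20,0],[3,-3,40,-0.02],[3,-3,40,-0.02]]
  ],
  "jaw": 36
}}

```text
t: 2.23
tcp_pos: [0.5104, -0.0248, 0.1547]
tool_rot: [0.734, 0.679, -0.002, -0.002]
force: [-1.4, 0.1, 0.0]
finger_gap: 0.422
gripper_force: 0.0
```

{"name": "drive_tool", "arguments": {
  "deltas": [
    [[0,0,15,0],[0,0,30,0],[0,0,42,0],[0,0,52,0],[0,0,52,0]]
  ]
}}

```text
t: 2.65
tcp_pos: [0.5125, -0.0246, 0.1039]
tool_rot: [0.734, 0.679, -0.0, -0.001]
force: [0.3, -1.1, 0.5]
finger_gap: 0.421
gripper_force: 0.0
```

{"name": "drive_tool", "arguments": {
  "deltas": [
    [[0,0,0,-0.1],[0,0,0,-0.2],[0,0,0,-0.3],[0,0,0,-0.4],[0,0,0,-0.5]]
  ]
}}

```text
t: 3.07
tcp_pos: [0.5112, -0.0231, 0.1052]
tool_rot: [0.541, 0.841, -0.0, -0.002]
force: [-3.5, 1.1, 2.1]
finger_gap: 0.423
gripper_force: 4.0
```

```bash
python3 - <<'E'
from h import *
to([.5126,-.0241,.103],1.5); s=manip.sense(); print(s["ft_torque"],s["gripper_force"])
E
```

```text
t 3.07 tcp [ 0.5112 -0.0231  0.1052] psi 1.999 q6 -0.693 F [-3.5  1.1  2.1] gap 36.2
delta [-1.5  0.8  2.2] turn 0.499
[ 0.30051503  0.56469807 -0.16193673] 3.9549296587938443
```

{"name": "drive_tool", "arguments": {
  "deltas": [
    [[0,0,0,-0.1],[0,0,0,-0.2],[0,0,0,-0.3],[0,0,0,-0.4]]
  ]
}}

```text
t: 3.4
tcp_pos: [0.5113, -0.0236, 0.1055]
tool_rot: [0.363, 0.932, -0.0, -0.002]
force: [-4.5, 0.5, 3.6]
finger_gap: 0.42
gripper_force: 4.4
```

```bash
python3 - <<'E'
from h import *
to([.5126,-.0241,.103],1.5); s=manip.sense(); print(s["ft_torque"],s["gripper_force"])
E
```

```text
t 3.4 tcp [ 0.5113 -0.0236  0.1055] psi 2.399 q6 -1.093 F [-4.5  0.5  3.6] gap 35.9
delta [-1.3  0.5  2.5] turn 0.899
[-0.09574808  0.61593503 -0.21818161] 4.373384062346304
```

{"name": "drive_tool", "arguments": {
  "deltas": [
    [[0,0,0,-0.1],[0,0,0,-0.2],[0,0,0,-0.3]]
  ]
}}

```text
t: 3.65
tcp_pos: [0.5117, -0.0239, 0.1056]
tool_rot: [0.219, 0.976, -0.0, -0.001]
force: [-3.6, -0.8, 3.1]
finger_gap: 0.421
gripper_force: 4.2
```

{"name": "drive_tool", "arguments": {
  "deltas": [
    [[0,0,0,-0.08],[0,0,0,-0.15],[0,0,0,-0.15]]
  ]
}}

```text
t: 3.9
tcp_pos: [0.5122, -0.0241, 0.1055]
tool_rot: [0.147, 0.989, -0.0, -0.001]
force: [-3.4, -0.7, 2.6]
finger_gap: 0.423
gripper_force: 2.3
```

```bash
python3 - <<'E'
from h import *
to([.5126,-.0241,.103],1.5); s=manip.sense(); print(s["ft_torque"],s["gripper_force"])
im=vision.snapshot("wrist"); cv2.imwrite("pics/w2.png",im[:,:,::-1])
E
```

```text
t 3.9 tcp [ 0.5122 -0.0241  0.1055] psi 2.846 q6 -1.539 F [-3.4 -0.7  2.6] gap 36.1
delta [-0.4  0.1  2.5] turn 1.346
[-0.20773267  0.50819182 -0.08183723] 2.3121700377669185
```

View pics/w2.png

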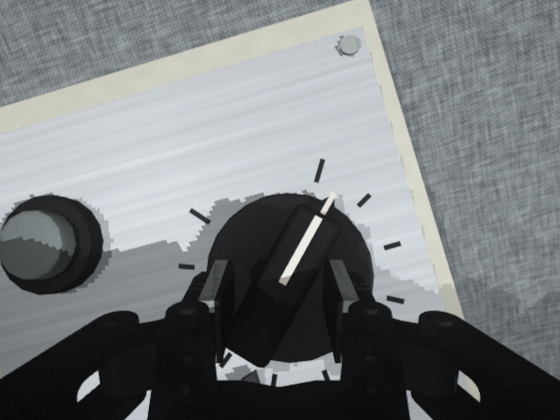

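The toe tip at (333,195) is still short of the first long tick at (320,170). I'll keep turning in small steps, watching the torque for the stop.

{"name": "drive_tool", "arguments": {
  "deltas": [
    [[0,0,0,-0.06],[0,0,0,-0.12],[0,0,0,-0.12]]
  ]
}}

```text
t: 4.2
tcp_pos: [0.5128, -0.0241, 0.105]
tool_rot: [0.088, 0.996, -0.0, -0.0]
force: [-3.8, -1.8, 4.4]
finger_gap: 0.422
gripper_force: 2.4
```

```bash
cat >> h.py <<'E'
def st():
    to([.5126,-.0241,.103],1.5); s=manip.sense(); print(s["ft_torque"].round(3),round(s["gripper_force"],1))
E
python3 - <<'E'
from h import *
p=np.load("p.npy"); m=vision.camera_model("wrist")
st()
E
```

```text
t 4.2 tcp [ 0.5128 -0.0241  0.105 ] psi 2.965 q6 -1.658 F [-3.8 -1.8  4.4] gap 36.1
delta [ 0.2 -0.   2. ] turn 1.465
[-0.277  0.498 -0.061] 2.4
```

{"name": "drive_tool", "arguments": {
  "deltas": [
    [[0,0,0,-0.06],[0,0,0,-0.12],[0,0,0,-0.12]]
  ]
}}

```text
t: 4.45
tcp_pos: [0.5132, -0.024, 0.1048]
tool_rot: [0.029, 1.0, -0.0, 0.0]
force: [-2.9, -0.9, 2.6]
finger_gap: 0.425
gripper_force: 2.6
```

```bash
python3 -c "
from h import *
st()"
```

```text
t 4.45 tcp [ 0.5132 -0.024   0.1048] psi 3.084 q6 -1.777 F [-2.9 -0.9  2.6] gap 36.3
delta [ 0.6 -0.2  1.8] turn 1.584
[-0.299  0.357 -0.081] 2.6
```

{"name": "drive_tool", "arguments": {
  "deltas": [
    [[0,0,0,-0.05],[0,0,0,-0.1],[0,0,0,-0.1]]
  ]
}}

```text
t: 4.7
tcp_pos: [0.5129, -0.0239, 0.1049]
tool_rot: [-0.016, 1.0, 0.001, 0.0]
force: [-5.2, -2.7, 5.7]
finger_gap: 0.423
gripper_force: 37.0
```

```bash
python3 -c "
from h import *
st()"
```

```text
t 4.7 tcp [ 0.5129 -0.0239  0.1049] psi -3.109 q6 -1.871 F [-5.2 -2.7  5.7] gap 36.2
delta [ 0.3 -0.2  1.9] turn -4.609
[-0.559  0.341 -1.706] 37.0
```

{"name": "drive_tool", "arguments": {
  "deltas": [
    [[0,0,0,-0.04],[0,0,0,-0.08],[0,0,0,-0.08]]
  ]
}}

```text
t: 4.95
tcp_pos: [0.513, -0.024, 0.105]
tool_rot: [-0.049, 0.999, 0.002, 0.001]
force: [-8.3, -6.8, 6.7]
finger_gap: 0.424
gripper_force: 87.9
```

```bash
python3 - <<'E'
from h import *
st()
im=vision.snapshot("wrist"); cv2.imwrite("pics/w3.png",im[:,:,::-1])
E
```

```text
t 4.95 tcp [ 0.513 -0.024  0.105] psi -3.044 q6 -1.941 F [-8.3 -6.8  6.7] gap 36.2
delta [ 0.4 -0.1  2. ] turn -4.544
[-0.866  0.162 -4.549] 87.9
```

View pics/w3.png

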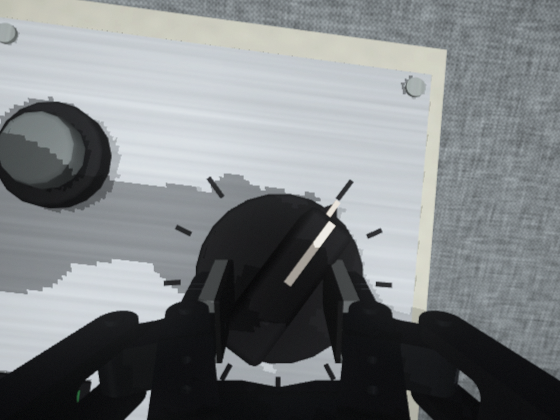

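The dial is on its stop. The toe lines up with the long first tick at (345,190), and both torque and pad force jumped. I'll back off within the slack and lift.

{"name": "drive_tool", "arguments": {
  "deltas": [
    [[0,0,0,0.12],[0,0,0,0.24],[0,0,0,0.36],[0,0,0,0.48],[0,0,0,0.6]]
  ]
}}

```text
t: 5.42
tcp_pos: [0.5145, -0.0238, 0.1047]
tool_rot: [0.241, 0.971, 0.0, 0.002]
force: [-0.8, 0.3, -0.0]
finger_gap: 0.422
gripper_force: 0.0
```

{"name": "drive_tool", "arguments": {
  "deltas": [
    [[0,0,-15,0],[0,0,-35,0],[0,0,-55,0],[0,0,-55,0]]
  ]
}}

```text
t: 5.75
tcp_pos: [0.5167, -0.0242, 0.1628]
tool_rot: [0.237, 0.971, 0.0, 0.005]
force: [0.4, -0.6, -0.0]
finger_gap: 0.422
gripper_force: 0.0
```

```bash
python3 - <<'E'
from h import *
st(); to([.4597,-.1353,.16]); to([.4597,-.1353,.103])
p=np.load("p.npy"); im=vision.snapshot("wrist"); m=vision.camera_model("wrist"); cv2.imwrite("pics/w4.png",im[:,:,::-1])
print(proj(m,W(p,[pan(0,.045,.01),pan(.0,.089,.01),pan(p[3],p[4],.023)])).round(0).tolist())
E
```

```text
t 5.75 tcp [ 0.5167 -0.0242  0.1628] psi 2.663 q6 -1.355 F [ 0.4 -0.6 -0. ] gap 36.0
delta [ 4.2 -2.  59.8] turn 1.163
[ 0.005 -0.05  -0.024] 0.0
t 5.75 tcp [ 0.5167 -0.0242  0.1628] psi 2.663 q6 -1.355 F [ 0.4 -0.6 -0. ] gap 36.0
delta [  -0.6 -124.9    2.5] turn None
t 5.75 tcp [ 0.5167 -0.0242  0.1628] psi 2.663 q6 -1.355 F [ 0.4 -0.6 -0. ] gap 36.0
delta [-1.00e-01 -1.25e+02  5.95e+01] turn None
[[285.0, 235.0], [351.0, 204.0], [90.0, 246.0]]
```

View pics/w4.png

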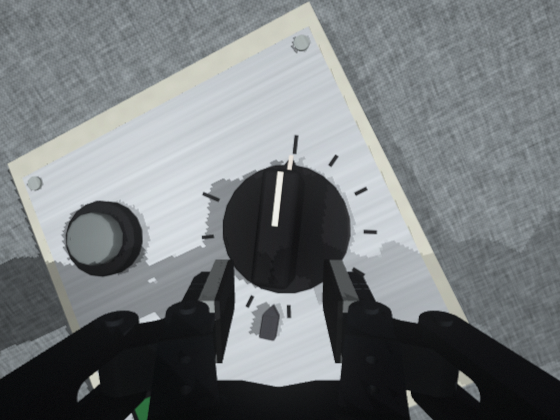

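The toe at (291,158) points at the first tick (295,142), and the button top is at (93,239). Next I'll shut the fingers, move over the button and press it.

{"name": "drive_tool", "arguments": {
  "deltas": [
    [[0,-40,0,0],[0,-75,0,0],[0,-105,0,0],[0,-125,0,0],[0,-125,0,0]]
  ],
  "jaw": 0
}}

```text
t: 6.22
tcp_pos: [0.4547, -0.1374, 0.1585]
tool_rot: [0.239, 0.971, -0.0, -0.0]
force: [-0.2, 0.3, 0.4]
finger_gap: 0.001
gripper_force: 0.0
```

{"name": "drive_tool", "arguments": {
  "deltas": [
    [[0,0,20,0],[0,0,40,0],[0,0,55,0],[0,0,55,0],[0,0,55,0]]
  ]
}}

```text
t: 6.63
tcp_pos: [0.4555, -0.1338, 0.1034]
tool_rot: [0.236, 0.972, 0.0, -0.001]
force: [-0.1, 0.1, 0.5]
finger_gap: 0.003
gripper_force: 0.0
```

```bash
python3 - <<'E'
from h import *
p=np.load("p.npy")
for h in(.025,.008,.0,-.006,-.009): to(W(p,pan(p[3]-.006,p[4],.023+h))[0])
im=vision.snapshot("side"); cv2.imwrite("pics/s5.png",cv2.resize(im[130:252,190:350,::-1],None,fx=4,fy=4,interpolation=cv2.INTER_CUBIC))
E
```

```text
t 6.63 tcp [ 0.4555 -0.1338  0.1034] psi 2.665 q6 -1.617 F [-0.1  0.1  0.5] gap 0.3
delta [-4.2  0.9  0.4] turn None
t 6.63 tcp [ 0.4555 -0.1338  0.1034] psi 2.665 q6 -1.617 F [-0.1  0.1  0.5] gap 0.3
delta [-9.4  3.4 16.3] turn None
t 6.63 tcp [ 0.4555 -0.1338  0.1034] psi 2.665 q6 -1.617 F [-0.1  0.1  0.5] gap 0.3
delta [-11.9   4.6  23.8] turn None
t 6.63 tcp [ 0.4555 -0.1338  0.1034] psi 2.665 q6 -1.617 F [-0.1  0.1  0.5] gap 0.3
delta [-13.8   5.5  29.5] turn None
t 6.63 tcp [ 0.4555 -0.1338  0.1034] psi 2.665 q6 -1.617 F [-0.1  0.1  0.5] gap 0.3
delta [-14.7   6.   32.3] turn None
```

View pics/s5.png

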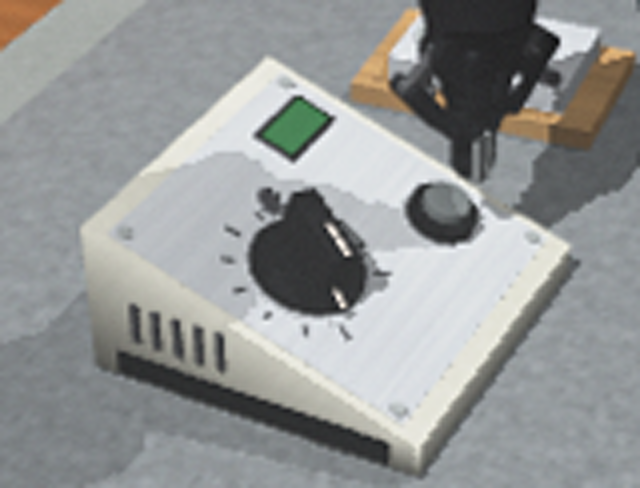

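The fingertips hover above the button, which is at about (447,208). I'll press along the button's axis in stages.

{"name": "drive_tool", "arguments": {
  "deltas": [
    [[-5,2,4,0],[-9,3,12,0],[-11,4,19,0],[-11,4,19,0]]
  ]
}}

```text
t: 7.02
tcp_pos: [0.468, -0.1361, 0.0844]
tool_rot: [0.236, 0.972, 0.0, -0.0]
force: [-0.6, 0.1, 0.5]
finger_gap: -0.001
gripper_force: 0.0
```

{"name": "drive_tool", "arguments": {
  "deltas": [
    [[-0.6,0.3,2,0],[-1,0.6,4,0],[-1,0.6,4,0]]
  ]
}}

```text
t: 7.27
tcp_pos: [0.4687, -0.1361, 0.0813]
tool_rot: [0.236, 0.972, 0.0, 0.0]
force: [-0.4, 0.9, 2.8]
finger_gap: -0.0
gripper_force: 1.2
```

{"name": "drive_tool", "arguments": {
  "deltas": [
    [[-0.4,0.2,1,0],[-0.7,0.4,2,0],[-0.7,0.4,2,0]]
  ]
}}

```text
t: 7.52
tcp_pos: [0.4694, -0.1361, 0.0795]
tool_rot: [0.236, 0.972, -0.0, 0.0]
force: [-0.5, 0.9, 2.5]
finger_gap: 0.006
gripper_force: 1.7
```

{"name": "drive_tool", "arguments": {
  "deltas": [
    [[-0.4,0.2,1,0],[-0.7,0.4,2,0],[-0.7,0.4,2,0]]
  ]
}}

```text
t: 7.77
tcp_pos: [0.4702, -0.136, 0.0774]
tool_rot: [0.236, 0.972, -0.0, 0.0]
force: [-0.9, -0.3, 4.2]
finger_gap: 0.001
gripper_force: 2.4
```

{"name": "drive_tool", "arguments": {
  "deltas": [
    [[-0.3,0.1,0.8,0],[-0.5,0.2,1.5,0],[-0.5,0.2,1.5,0]]
  ]
}}

```text
t: 8.02
tcp_pos: [0.4704, -0.136, 0.0767]
tool_rot: [0.235, 0.972, -0.0, -0.0]
force: [-3.3, 0.8, 13.4]
finger_gap: -0.0
gripper_force: 6.8
```

{"name": "drive_tool", "arguments": {
  "deltas": [
    [[-0.2,0.1,0.5,0],[-0.3,0.2,1,0],[-0.3,0.2,1,0]]
  ]
}}

```text
t: 8.27
tcp_pos: [0.4706, -0.136, 0.0764]
tool_rot: [0.235, 0.972, -0.0, -0.0]
force: [-5.8, -0.0, 19.4]
finger_gap: 0.004
gripper_force: 10.1
```

The force rose steeply past 5 N, to 19 N, so the button is fully in. I'll release it and go back to the dial.

{"name": "drive_tool", "arguments": {
  "deltas": [
    [[2,-1,-8,0],[4,-2,-25,0],[4,-2,-55,0],[4,-2,-85,0],[4,-2,-85,0]]
  ]
}}

```text
t: 8.68
tcp_pos: [0.4697, -0.1375, 0.164]
tool_rot: [0.236, 0.972, -0.001, 0.005]
force: [-0.6, 0.4, -0.0]
finger_gap: 0.007
gripper_force: 0.0
```

```bash
python3 - <<'E'
from h import *
to([.5126,-.0241,.16],2.45)
p=np.load("p.npy"); m=vision.camera_model("top"); im=vision.snapshot("wrist"); m=vision.camera_model("wrist"); cv2.imwrite("pics/w6.png",im[:,:,::-1])
print(proj(m,W(p,[pan(p[3],p[4],.023)])))
E
```

```text
t 8.68 tcp [ 0.4697 -0.1375  0.164 ] psi 2.666 q6 -1.609 F [-0.6  0.4 -0. ] gap 0.6
delta [ 13.8 120.5   3.8] turn 0.216
[[286.35838643 229.38138532]]
```

{"name": "drive_tool", "arguments": {
  "deltas": [
    [[4,35,0,0.06],[8,70,0,0.12],[12,100,0,0.18],[14,120,0,0.22],[14,120,0,0.22]]
  ],
  "jaw": 36
}}

```text
t: 9.15
tcp_pos: [0.5093, -0.0195, 0.1584]
tool_rot: [0.34, 0.941, 0.0, -0.001]
force: [-1.2, -0.1, -0.3]
finger_gap: 0.419
gripper_force: 0.0
```

{"name": "drive_tool", "arguments": {
  "deltas": [
    [[0,0,10,0],[0,0,10,0]]
  ]
}}

```text
t: 9.32
tcp_pos: [0.5074, -0.0229, 0.1474]
tool_rot: [0.341, 0.94, -0.0, -0.002]
force: [-0.1, -0.0, 0.5]
finger_gap: 0.422
gripper_force: 0.0
```

```bash
python3 - <<'E'
from h import *
to([.5126,-.0241,.1035],2.45)
E
```

```text
t 9.32 tcp [ 0.5074 -0.0229  0.1474] psi 2.447 q6 -1.141 F [-0.1 -0.   0.5] gap 36.1
delta [-4.9  2.5 43.9] turn -0.003
```

{"name": "drive_tool", "arguments": {
  "deltas": [
    [[-5,2,10,0],[-5,2,22,0],[-5,2,34,0],[-5,2,43,0],[-5,2,43,0]]
  ]
}}

```text
t: 9.73
tcp_pos: [0.5128, -0.0253, 0.1045]
tool_rot: [0.342, 0.94, -0.0, -0.002]
force: [-0.3, -0.2, 0.7]
finger_gap: 0.419
gripper_force: 0.0
```

{"name": "drive_tool", "arguments": {
  "deltas": [
    [[0,0,0,0.12],[0,0,0,0.24],[0,0,0,0.36],[0,0,0,0.48],[0,0,0,0.6]]
  ]
}}

```text
t: 10.15
tcp_pos: [0.5139, -0.0247, 0.1067]
tool_rot: [0.606, 0.796, -0.0, -0.0]
force: [0.3, -0.2, -0.3]
finger_gap: 0.423
gripper_force: 3.6
```

{"name": "drive_tool", "arguments": {
  "deltas": [
    [[0,0,0,0.1],[0,0,0,0.2],[0,0,0,0.3],[0,0,0,0.4],[0,0,0,0.5]]
  ]
}}

```text
t: 10.57
tcp_pos: [0.5124, -0.0258, 0.1069]
tool_rot: [0.783, 0.622, -0.002, -0.001]
force: [-4.7, -4.2, 4.2]
finger_gap: 0.423
gripper_force: 4.7
```

```bash
python3 - <<'E'
from h import *
st()
E
```

```text
t 10.57 tcp [ 0.5124 -0.0258  0.1069] psi 1.343 q6 -0.036 F [-4.7 -4.2  4.2] gap 36.1
delta [ 1.8 -0.2  3.9] turn -0.157
[-0.64   0.821  0.206] 4.7
```

{"name": "drive_tool", "arguments": {
  "deltas": [
    [[0,0,0,0.1],[0,0,0,0.2],[0,0,0,0.3],[0,0,0,0.4],[0,0,0,0.5]]
  ]
}}

```text
t: 10.98
tcp_pos: [0.5102, -0.0249, 0.1066]
tool_rot: [0.913, 0.409, -0.004, -0.002]
force: [-7.3, -0.4, 5.6]
finger_gap: 0.422
gripper_force: 5.1
```

{"name": "drive_tool", "arguments": {
  "deltas": [
    [[0,0,0,0.1],[0,0,0,0.2],[0,0,0,0.3],[0,0,0,0.4],[0,0,0,0.5]]
  ]
}}

```text
t: 11.4
tcp_pos: [0.5091, -0.0234, 0.1064]
tool_rot: [0.985, 0.17, -0.005, -0.002]
force: [-8.1, 3.8, 5.3]
finger_gap: 0.422
gripper_force: 4.9
```

{"name": "drive_tool", "arguments": {
  "deltas": [
    [[0,0,0,0.1],[0,0,0,0.2],[0,0,0,0.3],[0,0,0,0.4],[0,0,0,0.5]]
  ]
}}

```text
t: 11.82
tcp_pos: [0.5097, -0.0226, 0.1065]
tool_rot: [0.997, -0.08, -0.005, -0.002]
force: [-5.0, 5.7, 5.6]
finger_gap: 0.422
gripper_force: 3.9
```

```bash
python3 - <<'E'
from h import *
st()
im=vision.snapshot("wrist"); m=vision.camera_model("wrist"); cv2.imwrite("pics/w7.png",im[:,:,::-1])
p=np.load("p.npy")
print(proj(m,W(p,[pan(0,.045,.01)]+[pan(.044*np.cos(a),.045-.044*np.sin(a),.01) for a in np.radians([34,0,-20])])).round(0).tolist())
E
```

```text
t 11.82 tcp [ 0.5097 -0.0226  0.1065] psi -0.16 q6 1.464 F [-5.   5.7  5.6] gap 36.1
delta [3.2 1.1 3.5] turn -1.66
[1.068 0.833 0.137] 3.9
[[275.0, 233.0], [324.0, 153.0], [260.0, 145.0], [223.0, 156.0]]
```

View pics/w7.png

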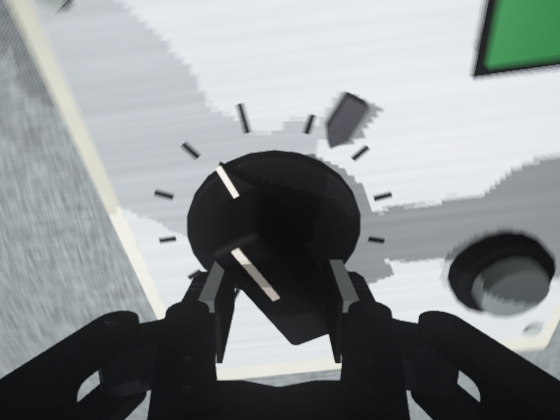

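The toe is near (220,165), about -21° from upslope, and the tab tip is at (331,145), about +34°. To measure both in code I'll scan polar rings: a bright line on the black skirt for the toe, and the dark tab outside it.

```bash
cat >> h.py <<'E'
def ring(p,m,g,rs,h,A0):   # grey sampled over radii, panel angles (deg cw from upslope)
    a=np.radians(A0); P=np.array([pan(r*np.cos(t),.045-r*np.sin(t),h) for r in rs for t in a])
    uv=proj(m,W(p,P)).astype(np.float32); return cv2.remap(g,uv[:,0].reshape(len(rs),-1),uv[:,1].reshape(len(rs),-1),cv2.INTER_LINEAR)
def center(p,m,uv):  # shift the p fit so that the skirt centre meets pixel uv
    a,b=onpanel(p,m,uv,.01); return a,b
def meas(lo=-60,hi=70,verbose=True):
    p=np.load("p.npy"); im=vision.snapshot("wrist"); m=vision.camera_model("wrist"); g=cv2.cvtColor(im,cv2.COLOR_RGB2GRAY)
    A0=np.arange(lo,hi,.5)
    for nm,rs,h,s in(("toe",np.arange(.033,.0375,.001),.010,1),("tab",np.arange(.053,.066,.001),.009,-1)):
        v=ring(p,m,g,rs,h,A0).astype(float).mean(0); 
        k=(v>v.min()+.6*(v.max()-v.min())) if s>0 else v<v.min()+.35*(np.median(v)-v.min())
        print(nm,"max/min",v.max().round(),v.min().round(),"angle",(A0[k].mean()).round(2),"span",A0[k].min(),A0[k].max())
    return im
E
python3 -c "
from h import *
meas()"
```

```text
toe max/min 241.0 29.0 angle -27.5 span -29.5 -25.5
tab max/min 236.0 71.0 angle 32.75 span 27.5 38.0
```

{"name": "drive_tool", "arguments": {
  "deltas": [
    [[0,0,0,0.1],[0,0,0,0.2],[0,0,0,0.3],[0,0,0,0.4],[0,0,0,0.5]]
  ]
}}

```text
t: 12.33
tcp_pos: [0.5116, -0.0228, 0.1067]
tool_rot: [0.946, -0.324, -0.003, -0.001]
force: [-3.2, 6.5, 3.1]
finger_gap: 0.421
gripper_force: 3.2
```

{"name": "drive_tool", "arguments": {
  "deltas": [
    [[0,0,0,0.1],[0,0,0,0.2],[0,0,0,0.25],[0,0,0,0.25]]
  ]
}}

```text
t: 12.67
tcp_pos: [0.5125, -0.0232, 0.1067]
tool_rot: [0.899, -0.438, -0.002, -0.001]
force: [-1.0, 5.7, 1.9]
finger_gap: 0.423
gripper_force: 2.3
```

```bash
python3 -c "
from h import *
st();meas()"
```

```text
t 12.67 tcp [ 0.5125 -0.0232  0.1067] psi -0.907 q6 2.211 F [-1.   5.7  1.9] gap 36.2
delta [0.8 0.5 3.7] turn -2.407
[0.935 0.199 0.071] 2.3
toe max/min 251.0 30.0 angle 19.0 span 17.0 21.0
tab max/min 237.0 83.0 angle 34.5 span 30.0 39.0
```

{"name": "drive_tool", "arguments": {
  "deltas": [
    [[0,0,0,0.08],[0,0,0,0.16],[0,0,0,0.2],[0,0,0,0.2]]
  ]
}}

```text
t: 13.05
tcp_pos: [0.5129, -0.0236, 0.1067]
tool_rot: [0.851, -0.525, -0.002, -0.0]
force: [-1.1, 4.4, 0.9]
finger_gap: 0.42
gripper_force: 2.1
```

```bash
python3 - <<'E'
from h import *
st(); im=meas(); cv2.imwrite("pics/w8.png",im[:,:,::-1])
# skirt/scale centre check: skirt edge radius vs angle in fitted frame (dark->bright between 34 and 47 mm)
p=np.load("p.npy"); m=vision.camera_model("wrist"); g=cv2.cvtColor(im,cv2.COLOR_RGB2GRAY)
A0=np.arange(-50,90,5.); rs=np.arange(.034,.047,.00025); v=ring(p,m,g,rs,.01,A0).astype(float)
e=np.array([rs[np.argmax(v[:,i]>100)] if v[0,i]<80 and (v[:,i]>100).any() else np.nan for i in range(len(A0))]); print(np.c_[A0,e*1000].round(1).tolist())
E
```

```text
t 13.05 tcp [ 0.5129 -0.0236  0.1067] psi -1.106 q6 2.411 F [-1.1  4.4  0.9] gap 35.9
delta [0.3 0.5 3.7] turn -2.606
[0.728 0.147 0.101] 2.1
toe max/min 199.0 27.0 angle 32.25 span 30.5 34.0
tab max/min 235.0 76.0 angle 18.2 span -60.0 39.0
[[-50.0, 39.0], [-45.0, 39.0], [-40.0, 39.0], [-35.0, 38.8], [-30.0, 39.0], [-25.0, 39.0], [-20.0, 39.0], [-15.0, 39.3], [-10.0, 39.5], [-5.0, 39.5], [0.0, 39.5], [5.0, 39.8], [10.0, 39.8], [15.0, 40.0], [20.0, 40.3], [25.0, 40.0], [30.0, nan], [35.0, 40.8], [40.0, 40.3], [45.0, 40.5], [50.0, 40.5], [55.0, 40.3], [60.0, 40.5], [65.0, 40.3], [70.0, 40.0], [75.0, 40.3], [80.0, 40.0], [85.0, 39.8]]
```

{"name": "drive_tool", "arguments": {
  "deltas": [
    [[0,0,0,-0.12],[0,0,0,-0.24],[0,0,0,-0.36],[0,0,0,-0.48]]
  ]
}}

```text
t: 13.43
tcp_pos: [0.515, -0.0255, 0.107]
tool_rot: [0.953, -0.304, 0.001, 0.0]
force: [-0.1, -0.2, 0.8]
finger_gap: 0.419
gripper_force: 0.0
```

{"name": "drive_tool", "arguments": {
  "deltas": [
    [[0,0,-15,0],[0,0,-35,0],[0,0,-60,0],[0,0,-80,0],[0,0,-80,0]]
  ]
}}

```text
t: 13.85
tcp_pos: [0.5175, -0.0261, 0.1908]
tool_rot: [0.952, -0.307, 0.005, 0.0]
force: [0.8, 0.2, -0.6]
finger_gap: 0.421
gripper_force: 0.0
```

```bash
cat > m2.py <<'E'
from h import *
st(); p=np.load("p.npy"); im=vision.snapshot("wrist"); m=vision.camera_model("wrist"); g=cv2.cvtColor(im,cv2.COLOR_RGB2GRAY)
A0=np.arange(-100,120,5.); rs=np.arange(.034,.047,.00025); v=ring(p,m,g,rs,.01,A0).astype(float)
ok=[(a,rs[np.argmax(v[:,i]>100)]) for i,a in enumerate(A0) if v[0,i]<80 and (v[:,i]>100).any()]
ok=np.array([q for q in ok if not 22<q[0]<46]); a=np.radians(ok[:,0])
f=lambda q: np.hypot(ok[:,1]*np.cos(a)-q[0],-ok[:,1]*np.sin(a)-q[1])-q[2]
r=least_squares(f,[0,0,.04],loss="soft_l1",f_scale=3e-4); c=r.x; print("offset a,b,r mm",(c*1000).round(2),"n",len(a))
# shift p so that the centre matches
p2=p.copy(); p2[:2]+=R.from_euler("z",p[2]).apply(c[0]*up+c[1]*left)[:2]
z=c[0]*up[2]; 
A0=np.arange(10,60,.25)
for nm,rr,h,s in(("toe",np.arange(.030,.042,.002),.010,1),("tab",np.arange(.052,.067,.002),.009,-1)):
  for rad in rr:
    v=ring(p,m,g,[rad],h,A0)  # uncorrected frame -> correct points
    v=v[0].astype(float); k=v>130 if s>0 else v<.5*(np.percentile(v,90)+v.min())
    if not k.any(): continue
    t=np.radians(A0[k]); x=rad*np.cos(t)-c[0]; y=rad*np.sin(t)+c[1]
    an=np.degrees(np.arctan2(y,x)); print(nm,round(rad*1000),"mid",an.mean().round(2),"span",an.min().round(1),an.max().round(1))
cv2.imwrite("pics/w9.png",im[:,:,::-1])
c0=proj(m,W(p,pan(.04,.015,.01)))[0].astype(int); print("crop",c0)
x0,y0=max(0,c0[0]-75),max(0,c0[1]-60); cv2.imwrite("pics/w9z.png",cv2.resize(im[y0:y0+120,x0:x0+150,::-1],None,fx=5,fy=5,interpolation=cv2.INTER_CUBIC))
E
python3 m2.py
```

```text
t 13.85 tcp [ 0.5175 -0.0261  0.1908] psi -0.624 q6 1.929 F [ 0.8  0.2 -0.6] gap 35.9
delta [-6.   1.5 87.7] turn -2.124
[-0.049 -0.043 -0.017] 0.0
offset a,b,r mm [-1.06  0.4  39.47] n 39
toe 30 mid 35.93 span 33.3 38.6
toe 32 mid 35.6 span 33.1 38.1
toe 34 mid 35.39 span 33.1 37.7
toe 36 mid 35.17 span 33.1 37.2
toe 38 mid 34.95 span 33.1 36.8
toe 40 mid 25.49 span 10.3 40.7
toe 42 mid 25.37 span 10.3 40.5
tab 52 mid 35.29 span 21.5 51.4
tab 54 mid 35.01 span 21.5 51.1
tab 56 mid 37.05 span 28.8 45.3
tab 58 mid 35.83 span 29.1 42.6
tab 60 mid 36.21 span 29.1 43.3
tab 62 mid 36.22 span 29.3 43.1
tab 64 mid 36.11 span 29.6 42.6
tab 66 mid 34.27 span 29.6 38.9
crop [274 137]
```

View pics/w9z.png

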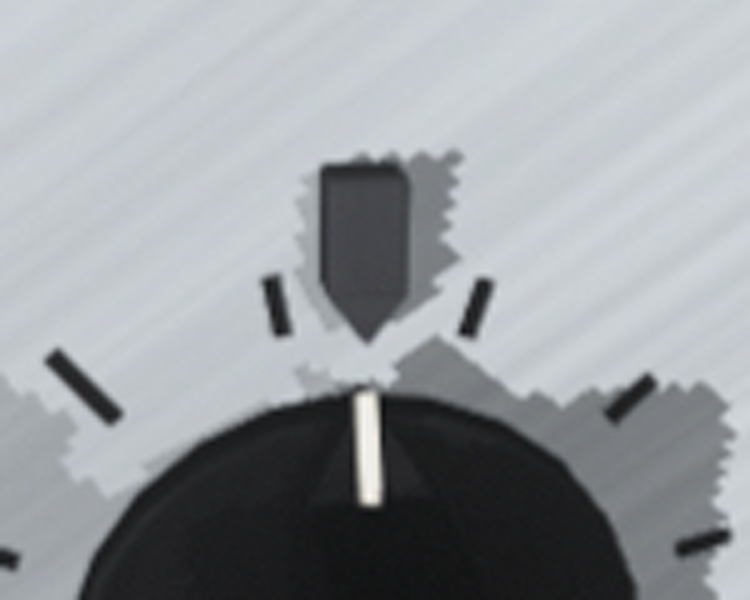

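The crop shows the toe line from (371,505) to (366,393) and the tab tip at (368,343), so they are lined up to about 1°. I'll check that numerically with a tight tab threshold that leaves out the shadow, and use the top camera to check nothing else moved.

```bash
python3 - <<'E'
from h import *
g=cv2.imread("pics/w9.png",0); m=vision.camera_model("wrist"); p=np.load("p.npy")
def f(sub): return cv2.fitLine(sub.astype(np.float32),cv2.DIST_L2,0,.01,.01).ravel()
ys,xs=np.mgrid[0:420,0:560]
box=lambda x0,x1,y0,y1:(xs>=x0)&(xs<x1)&(ys>=y0)&(ys<y1)
X0,Y0=274-75,137-60
tab=box(X0+62,X0+84,Y0+31,Y0+70)&(g<90); toe=box(X0+68,X0+78,Y0+76,Y0+103)&(g>130)
print(tab.sum(),toe.sum())
for nm,k,h in(("tab",tab,.009),("toe",toe,.010)):
    q=np.array([onpanel(p,m,(x,y),h) for y,x in np.argwhere(k)])*1000; q[:,1]*=-1
    l=f(q); c=q.mean(0); d=l[:2]*np.sign(l[0]); print(nm,"centroid",c.round(2),"dir deg",np.degrees(np.arctan2(d[1],d[0])).round(2),"bearing",np.degrees(np.arctan2(c[1],c[0])).round(2),"perp offset of axis",(c[0]*d[1]-c[1]*d[0]).round(2))
a=cv2.imread("pics/top0.png").astype(int); b=vision.snapshot("top")[:,:,::-1].astype(int)
d=np.abs(a-b).max(2)
for nm,(x0,x1,y0,y1) in dict(meter=(95,155,155,235),board=(400,465,150,230),pot=(410,450,245,278)).items(): print(nm,(d[y0:y1,x0:x1]>40).sum())
E
```

```text
541 117
tab centroid [47.21 32.7 ] dir deg 30.52 bearing 34.71 perp offset of axis -4.19
toe centroid [25.95 18.98] dir deg 31.74 bearing 36.18 perp offset of axis -2.49
meter 0
board 616
pot 78
```

The toe tip's bearing tends to about 34.4° and the tab's is about 34.4°, so the dial is on the mark. The hand is clear at z = 0.19. The pixel changes near the board and pot are where the arm and its shadow were at the start, and the tool never went down near either.

```bash
python3 -c "
from h import *
st(); print(manip.sign_off())"
```

```text
t 13.95 tcp [ 0.515  -0.0254  0.1876] psi -0.624 q6 1.93 F [-1.8 -0.5 -0.4] gap 36.2
delta [-3.   0.5 84.6] turn -2.124
[-0.044  0.045 -0.006] 0.0
the job is handed in; nothing more can be done
None
```

I turned the dial down to its stop, pressed the start button fully in (19 N) and let it go, then turned the dial up to the index tab (within about 1° in the wrist image); I handed in at about 14 s with the hand clear.

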